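# Change the gauge rod between the bench centres

## Robot

A 6-joint arm with a two-finger parallel gripper is mounted at the origin on the work surface. World frame = base frame: x ahead of the robot, y to its left, z up, the work surface at z = 0. Lengths are in m, angles in rad, forces in N, time in s.
With the tool pointing down it reaches from about 0.25 to 0.775 m from the base axis. Payload 4 kg.
Tool frame: the origin (TCP) lies midway between the tips of the shut fingers; the grasp point (between the pads) lies 19 mm behind it (grip_point_offset is the distance from the TCP to the grasp point, in m); z points along the fingers, y is the line along which they close (so a half turn about z gives the same grasp; the last joint's range is limited). The gripper opens to 94 mm and grips with 3 to 60 N. Pads are 16 mm wide; open, the fingers measure 119 mm over their backs; the gripper's body (75 mm by 177 mm) begins 78 mm behind the grasp point.
Start: joints at [-1.426, 0.087, 1.371, -0, 1.684, -0.103], TCP at [0.135, -0.533, 0.206] pointing down, gripper open.
Joint ranges: [-3.1, 3.1], [-0.76, 2.03], [0.27, 2.55], [-1.08, 4.22], [0.17, 2.65], [-2.57, 2.57]. Speed limits (rad/s): [2.79, 2.79, 3.14, 3.14, 3.14, 3.14].

## Interface

Orientations are given as [roll, pitch, yaw] about the fixed x, y, z axes, in that order (R = Rz(yaw) Ry(pitch) Rx(roll)).
In Python, from bench import * gives the robot as it stands.
- The arm moves only by the tool carry_out, never from a script. Its argument "commands" is a list of rows, each a list of 6 numbers: the shift along the tool's x, y, z in m, then the turn, a rotation vector about the tool's x, y, z in rad. In form: [[tx, ty, tz, rx, ry, rz], ...]. A call has exactly 5 rows; each row is the pose to reach, as a shift and turn from the pose commanded when the call began, along the tool's axes at that moment; what a row does not reach only later rows make up. A row lasts 1/10 s, in which the tool goes at most 50 mm and 8.59 degrees, less where a joint would pass 70% of its speed; a pose out of reach is approached as far as the arm can. A call with a gripper value outside its range is refused whole. "jaw" is the opening, from 0 (shut) to 1 (fully open), set as the call begins (left out, the last holds). The fingers move at their own pace and stop on an object; the grip force is fixed at half the most. Time passes only in rows, so rows that repeat a pose let the fingers close, or fill a call up. It gives the time, the measured TCP pose, the force, the opening and the grip force at its end, in the units of the state.
- get_obs(): the state, without advancing time (a new reading comes with each control period).
- snapshot(name): name is "side" or "top"; returns a dict with "img" (400x640x3 uint8, red, green, blue), "range_z" (400x640 float32, m along the optical axis (not along the pixel's ray), 0 where there is no reading), "fx", "fy", "cx", "cy" (pixels), "R" (3x3) and "t" (3): a world point X has camera coordinates R X + t. Camera axes: x right, y down, z forward; pixel columns grow to the right and rows downward; lengths in m; the calibration is good to about 2 mm. A picture is of the moment at which its call begins.
- close_job(): hands the job in; it is judged then, once.
The state is a dict: "time": time; "joint_positions": joint angles; "qvel": joint speeds; "joint_torque": joint torques, N m; "tool_pos": TCP position; "ee_rot": TCP orientation; "wrist_force": force on the tool from outside, world axes, zero at the start; "wrist_torque": the same for the moment, N m; "width": finger opening in m; "finger_force": force on a finger pad.
Only numpy, scipy, OpenCV 4.12 (cv2) and the standard library are available. Lean on these libraries where they do the work, as an engineer would, in place of code of your own. Each camera call takes 0.05 s, during which the arm holds its last target. There are 200 camera calls.

## Task

The steel rod lying in the bench centres has been checked and rejected: lift it out and put it in the grey reject crate. Then take the next rod of the same long, slim kind from the rack, lower it (do not drop it) into the two saddles between the centre points, and slide the tailstock up by its black post until both points sit fully home in the rod's end holes and hold it. Leave the short thick rod on the rack and the jar standing, and let go of everything at the end.

Things in the scene. Friction and masses are not known exactly. Their poses are not given: they have to be found in the camera images.
- bench_centres: Grey bench centres fixed to the table, base 100 x 367 x 18 mm. Origin on the table under the loading middle, z up; the centre line runs along y, 80 mm up; fixed headstock at +y, sliding tailstock at -y, each block 62 (x) x 50 (y) x 105 mm high; the headstock block starts at y = 98 mm.
- load_mid (a point): Loading middle on the centre line, (0, 0, 80) mm in bench_centres: a rod's middle is here once held. Dark vee saddles at y = -45 and +45 mm (10 mm thick along y, mouth 28 mm wide, top edges about 80 mm up) carry a 20 mm rod with its axis 79.5 mm above the table. Between them nothing stands above 25 mm.
- head_tip (a point): Point of the fixed headstock centre: a steel cone, 60 degrees, 3 mm wide at its point and 14 mm at its root 9.5 mm behind, on a 16 mm shank; at (0, 69, 80) mm in the frame of bench_centres.
- tail_tip (a point): Point of the equal cone on the sliding tailstock, at the same height, pointing to +y of bench_centres; it moves with the tailstock (y = -129 mm + joint value).
- tailstock (a joint): Travel of the tailstock towards the headstock (+y of bench_centres), m: 0 fully back, about 0.060 both points fully home in a 150 mm rod (each about 6 mm deep in its end hole), 0.075 end stop with no rod. Starts 30 to 60 mm short of home, slides against about 4 N of friction, stays where left.
- tail_knob (a point): Grip point on the upright black post on top of the tailstock: 16 mm across, 38 mm high above a 24 mm wide foot 3 mm high; this point is on its axis, 15 mm below its top, 131 mm above the table. It moves with the tailstock; in the frame of bench_centres it is at (0, -183.5 mm + joint value, 131).
- checked_rod: The rejected plain steel rod, 20 mm diameter x 150 mm, about 0.36 kg, lying at the start in the saddles of the bench centres, clear of both points. Origin at its middle, x along the rod. A round hole 10 mm wide and 9 mm deep in each end; both ends are the same.
- new_rod: The next rod, the same as the rejected one (20 x 150 mm, end holes 10 mm wide, 9 mm deep), lying in one of the two seats of the rack. Origin at its middle, x along the rod.
- short_rod: Short thick steel rod, 30 mm diameter x 105 mm, lying in the other seat of the rack; to be left there. Origin at its middle, x along the rod.
- rack: Low rack fixed to the table: white plate 120 x 170 x 10 mm with two seats at y = -50 and +50 mm, each of two grey vees at x = -36 and +36 mm (10 mm thick, upper edges at z = 58 mm). Rods lie along its x axis; a 20 mm rod's axis is at z = 55 mm. Origin under the middle of the plate, z up.
- crate: Open grey plastic reject crate fixed to the table, 210 (x) x 190 (y) x 70 mm high, walls and floor 5 mm thick, empty. Origin under the middle of its floor, on the table; z up.
- jar: White jar with blue cap, 56 mm diameter x 100 mm, standing behind the work; origin at the centre of its underside, z up. A bystander.

How it is judged:
By the outcome, as a careful person would: the job done as asked, in the order asked, and still so for the second after the job is handed in, with the robot touching nothing.
It also fails if it takes over 66 s, if anything falls off the work surface, if the arm or the gripper's body presses on something with over 40 N, if the wrist force passes 120 N, or if a joint passes its speed limit or range.

## Working session

There is one attempt and no reset: what is moved stays moved. The work goes in short steps, Python scripts to look and compute and a tool call to move; the robot and the scene stay as the last step left them, time stands still between calls to the robot, and variables do not carry over. Pictures are saved under pics/ and viewed, at most 10 in all, crops included, and the job is handed in when it is done.

Besides the shell and the picture viewer there is one more tool, called after "Call:" in YAML: its name, and indented under it one key for each argument. carry_out: Moves the arm, as the interface text tells. Its arguments: {"type":"object","properties":{"commands":{"type":"array","items":{"type":"array","items":{"type":"number"}}},"jaw":{"type":"number"}},"required":["commands"]}

```bash
mkdir -p pics; ls; python3 - <<'E'
from bench import *
import cv2,numpy as np
for n in("top","side"):
    s=snapshot(n); np.savez(f"{n}0.npz",**s); cv2.imwrite(f"pics/{n}0.png",s["img"][...,::-1])
    print(n,s["fx"],s["fy"],s["cx"],s["cy"],np.round(s["R"],3).tolist(),np.round(s["t"],3).tolist())
print(get_obs())
E
```

```text
pics
top 371.6168672924794 371.6168672924794 319.4495209035013 193.10549585438926 [[-0.009, -1.0, 0.0], [-0.993, 0.009, -0.12], [0.12, -0.001, -0.993]] [0.033, 0.621, 1.051]
side 402.25454423848953 402.25454423848953 328.35315078159357 199.62272712198006 [[-1.0, -0.021, -0.009], [-0.01, 0.741, -0.671], [0.021, -0.671, -0.741]] [0.609, 0.077, 1.25]
{'time': 0.1, 'joint_positions': array([-1.42610508e+00,  8.78629168e-02,  1.37203571e+00,  5.12047595e-06,
        1.68361434e+00, -1.03126571e-01]), 'qvel': array([-0.00077837, -0.00216184, -0.00197577,  0.00269446, -0.00031872,
       -0.00020379]), 'joint_torque': array([ 1.74178360e-03, -3.41252124e+01, -3.03301799e+01,  7.18969549e-02,
        3.04195785e-02, -1.01946978e-04]), 'tool_pos': array([ 0.13482299, -0.53272775,  0.20446536]), 'ee_rot': array([-3.13968306e+00, -2.02746558e-04,  2.47818198e-01]), 'wrist_force': array([0.08910453, 0.01038034, 0.11691165]), 'wrist_torque': array([0.01128169, 0.02677439, 0.03024547]), 'finger_force': 0.0, 'width': 0.09375989946200511}
```

View pics/top0.png

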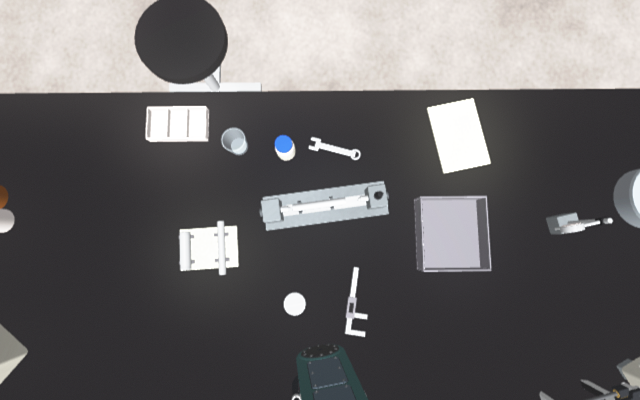

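View pics/side0.png

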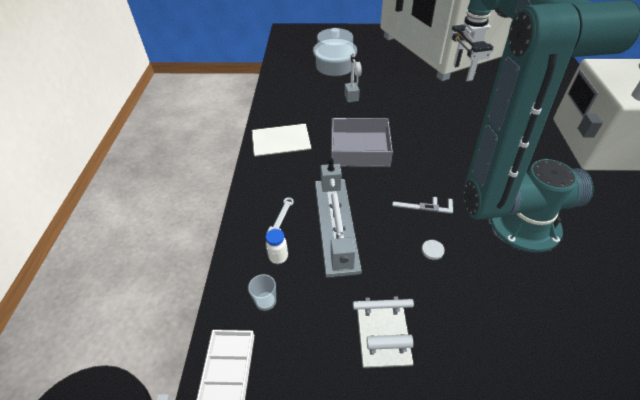

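The top view shows the bench centres near (325,205), with the headstock on the left (271,209) and the tailstock and black post on the right (378,196). The crate is at (453,233). The rack is at (209,248): the slim rod is at column 221, the thick one at column 185. The jar is at (285,147). Next I'll measure with depth.

```bash
cat > h.py <<'E'
import numpy as np, cv2
def load(f): return dict(np.load(f))
def cloud(s):
    v,u=np.mgrid[0:400,0:640]; z=s["range_z"]
    c=np.stack([(u-s["cx"])/s["fx"]*z,(v-s["cy"])/s["fy"]*z,z],-1)
    w=(c-s["t"])@s["R"]; w[z<=0]=np.nan; return w
def ray(s,uv,h):
    uv=np.atleast_2d(uv).astype(float); d=np.c_[(uv[:,0]-s["cx"])/s["fx"],(uv[:,1]-s["cy"])/s["fy"],np.ones(len(uv))]@s["R"]
    o=-s["R"].T@s["t"]; return o+d*((h-o[2])/d[:,2])[:,None]
def rect(P): # min area rect of xy points (mm): centre, size, yaw of long side deg
    (c,sz,a)=cv2.minAreaRect((P[:,:2]*1000).astype(np.float32)); b=cv2.boxPoints((c,sz,a))
    e=[b[1]-b[0],b[2]-b[1]]; L=max(e,key=np.linalg.norm); return np.round(c,1),np.round(sorted(np.linalg.norm(x) for x in e),1),round(np.degrees(np.arctan2(L[1],L[0]))%180,2)
def show(name,u0,u1,v0,v1,zlo,zhi,s):
    w=cloud(s)[v0:v1,u0:u1].reshape(-1,3); m=(w[:,2]>zlo)&(w[:,2]<zhi); P=w[m]
    if len(P)<5: print(name,"few",len(P)); return P
    print(name,len(P),*rect(P),"mean",np.round(P.mean(0)*1000,1),"z90",np.round(np.percentile(P[:,2],[10,50,95])*1000,1)); return P
E
python3 - <<'E'
from h import *
t=load("top0.npz"); s=load("side0.npz")
show("table",100,140,300,340,-1,1,t); show("tableS",230,250,170,200,-1,1,s)
show("base",255,395,175,235,.008,.03,t)
show("bench>8",255,395,175,235,.008,.2,t)
show("head",255,290,190,230,.095,.115,t)
show("tail",360,395,175,215,.095,.115,t)
show("post",355,395,175,215,.12,.16,t)
show("rod",285,362,190,220,.075,.1,t)
show("newrod",213,232,215,282,.05,.08,t)
show("thick",172,200,220,282,.05,.09,t)
show("rackplate",172,245,220,275,.003,.09,t)
show("crate",405,500,190,280,.06,.08,t)
show("bench S",310,365,150,280,.008,.03,s)
show("headS",325,362,230,275,.095,.115,s)
show("tailS",315,345,160,195,.095,.115,s)
show("postS",315,345,150,195,.118,.16,s)
show("rodS",322,350,185,245,.075,.1,s)
show("newrodS",350,418,292,315,.05,.08,s)
show("crateS",320,400,110,170,.06,.08,s)
show("jar",270,300,130,165,.06,.12,t)
big=np.hstack([cv2.resize(t["img"][165:285,165:400],None,fx=3.4,fy=3.4,interpolation=cv2.INTER_CUBIC)])
cv2.imwrite("pics/crop.png",big[...,::-1])
E
```

```text
table 1594 [260.2 613.3] [112.8 120. ] 90.39 mean [260.3 613.1  -0. ] z90 [-2.5  0.1  3.3]
tableS 599 [1059.9 -554.2] [ 87.1 996.5] 110.19 mean [ 936.8 -215.3  -52.1] z90 [-1.9  1.4  4.9]
base 2708 [602.4  12.6] [151.3 370.4] 93.94 mean [582.8  10.6  19.1] z90 [15.6 18.6 26.1]
bench>8 4228 [602.4  12.6] [151.3 370.4] 93.94 mean [583.2  13.8  46.7] z90 [ 16.2  20.8 106.7]
head 417 [567.3 163. ] [52.6 61.9] 7.09 mean [567.  161.6 105.1] z90 [102.4 105.2 108.2]
tail 375 [ 604.6 -134.1] [55.5 62.1] 7.71 mean [ 603.4 -130.2  105.1] z90 [101.9 105.2 109. ]
post 37 [ 604.3 -130.2] [13.6 15.2] 178.85 mean [ 603.3 -129.9  142.6] z90 [132.1 145.6 148.2]
rod 466 [585.1  17.6] [ 34.9 216. ] 96.65 mean [583.5  31.8  86.5] z90 [80.7 87.2 91.7]
newrod 446 [466.5 306.8] [ 40.4 149. ] 3.55 mean [466.2 305.4  61.7] z90 [55.5 62.7 67. ]
thick 455 [458.3 405.5] [ 40.7 104.7] 179.93 mean [459.5 402.7  72.2] z90 [63.2 73.9 78.8]
rackplate 2630 [467.5 360.3] [158.8 217.4] 89.49 mean [465.  349.9  29.3] z90 [ 6.9 11.4 76.2]
crate 710 [ 500.6 -351. ] [192.1 209.9] 179.76 mean [ 498.9 -354.9   67.9] z90 [62.4 68.8 72.4]
bench S 1981 [580.7 -68.6] [165.  542.4] 86.45 mean [585.    6.6  19.8] z90 [16.2 19.7 26.7]
headS 394 [566.3 165.8] [57.4 62.1] 7.55 mean [566.6 166.7 105.4] z90 [102.2 105.8 108.8]
tailS 230 [ 603.7 -129.7] [54.  62.1] 6.39 mean [ 603.8 -123.1  105.2] z90 [ 99.7 105.9 109.9]
postS 51 [ 604. -129.] [15.  15.6] 46.74 mean [ 603.1 -127.   136.4] z90 [121.6 138.1 148.6]
rodS 341 [583.7  20.1] [ 35.  210.2] 96.41 mean [582.7  40.3  87. ] z90 [80.1 88.4 92.4]
newrodS 558 [465.1 307.4] [ 44.1 150.3] 2.83 mean [465.5 310.3  62.5] z90 [56.3 63.6 67.8]
crateS 472 [ 498.6 -349.3] [198.1 208.9] 0.74 mean [ 494.1 -350.2   67.8] z90 [61.7 68.4 73.4]
jar 319 [751.7 127.8] [50.5 50.7] 79.07 mean [749.  127.4  93.7] z90 [ 72.1  99.7 103. ]
```

View pics/crop.png

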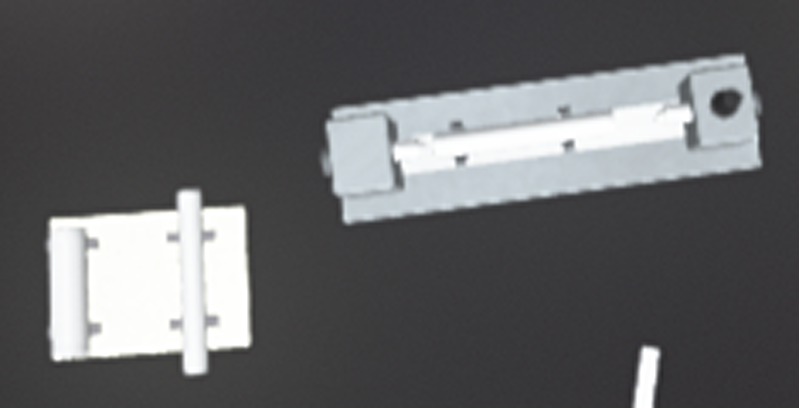

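The enlarged crop shows the slim rod at right of the rack (crop column 191), and the rod in the saddles running from headstock to tailstock at about 7° yaw. Next I'll refine the axes using rod-top points and the plate outline.

```bash
cat >> h.py <<'E'
def axis(P,lo,hi): # line fit through crest points
    P=P[(P[:,2]>lo)&(P[:,2]<hi)][:,:2]*1000
    vx,vy,x,y=cv2.fitLine(P.astype(np.float32),cv2.DIST_HUBER,0,.01,.01).ravel()
    d=np.array([vx,vy]); c=np.array([x,y]); q=(P-c)@d; a,b=np.percentile(q,[.5,99.5])
    print("   axis deg",round(np.degrees(np.arctan2(vy,vx))%180,2),"ends",np.round(c+a*d,1),np.round(c+b*d,1),"mid",np.round(c+d*(a+b)/2,1),"len",round(b-a,1))
E
python3 - <<'E'
from h import *
t=load("top0.npz"); s=load("side0.npz")
for n,a,S in(("rodT",(285,362,190,220),t),("rodS",(322,350,185,245),s)):
    P=show(n,*a,.075,.1,S); axis(P,.084,.095)
for n,a,S in(("newT",(213,232,215,282),t),("newS",(350,418,292,315),s)):
    P=show(n,*a,.05,.08,S); axis(P,.06,.07)
# base plate by colour contour at z=18
hsv=cv2.cvtColor(t["img"],cv2.COLOR_RGB2GRAY); m=np.zeros_like(hsv); m[170:240,250:395]=(hsv[170:240,250:395]>85)*255
m=cv2.morphologyEx(m,cv2.MORPH_OPEN,np.ones((3,3)))
c=max(cv2.findContours(m,0,1)[0],key=cv2.contourArea)[:,0]
P=ray(t,c,.018); print("base contour",rect(P))
# far long edge, near long edge fits
for nm,sel in(("far",lambda c:[c[c[:,0]==u,1].min() for u in range(295,355)]),("near",lambda c:[c[c[:,0]==u,1].max() for u in range(295,355)])):
    cc=np.array([(u,v) for u,v in zip(range(295,355),sel(c))]); Q=ray(t,cc,.018)[:,:2]*1000
    print(nm,[round(float(x),2) for x in cv2.fitLine(Q.astype(np.float32),cv2.DIST_HUBER,0,.01,.01).ravel()])
w=cloud(t)
# profile along bench y of crest height/gray
for yaw in(6.8,):
    r=np.radians(yaw); ex=np.array([np.cos(r),np.sin(r)]); ey=np.array([-np.sin(r),np.cos(r)])
    o=np.array([567,162.5])-123*ey; print("mid from head",o)
    for S,nm in((t,"T"),(s,"S")):
        W=cloud(S).reshape(-1,3)*1000; W=W[np.isfinite(W[:,0])]; X=(W[:,:2]-o)@ex; Y=(W[:,:2]-o)@ey
        print(nm,[(int(b),round(float(np.percentile(W[k,2],90)),0),int(k.sum())) for b in range(-130,105,5) if (k:=(abs(X)<5)&(abs(Y-b)<2.5)).sum()>2])
E
```

```text
rodT 466 [585.1  17.6] [ 34.9 216. ] 96.65 mean [583.5  31.8  86.5] z90 [80.7 87.2 91.7]
   axis deg 97.11 ends [571.9 124.1] [598.3 -87.9] mid [585.1  18.1] len 213.6
rodS 341 [583.7  20.1] [ 35.  210.2] 96.41 mean [582.7  40.3  87. ] z90 [80.1 88.4 92.4]
   axis deg 96.9 ends [573.  124.3] [596.4 -68.5] mid [584.7  27.9] len 194.1
newT 446 [466.5 306.8] [ 40.4 149. ] 3.55 mean [466.2 305.4  61.7] z90 [55.5 62.7 67. ]
   axis deg 3.18 ends [393.6 302.3] [540.5 310.5] mid [467.1 306.4] len 147.2
newS 558 [465.1 307.4] [ 44.1 150.3] 2.83 mean [465.5 310.3  62.5] z90 [56.3 63.6 67.8]
   axis deg 3.63 ends [391.1 305.5] [538.4 314.8] mid [464.8 310.2] len 147.5
base contour (array([586.4,  14.7]), array([103.8, 387.6], dtype=float32), np.float32(97.18))
far [0.12, -0.99, 637.26, 14.09]
near [0.13, -0.99, 534.29, 26.0]
mid from head [581.5636881  40.3652425]
T [(-130, 88.0, 11), (-125, 85.0, 12), (-120, 82.0, 10), (-115, 28.0, 4), (-110, 27.0, 5), (-105, 25.0, 7), (-100, 28.0, 5), (-95, 28.0, 6), (-90, 26.0, 3), (-85, 89.0, 3), (-80, 92.0, 10), (-75, 91.0, 8), (-70, 92.0, 4), (-65, 91.0,
[... 361 characters left out ...]
5, 92.0, 8), (60, 91.0, 9), (70, 79.0, 8), (75, 86.0, 10), (80, 89.0, 11), (85, 90.0, 8), (90, 89.0, 6), (95, 90.0, 9), (100, 107.0, 8)]
S [(-130, 92.0, 6), (-125, 91.0, 5), (-120, 86.0, 4), (-85, 89.0, 3), (-80, 90.0, 3), (-75, 92.0, 5), (-70, 92.0, 3), (-60, 93.0, 5), (-55, 94.0, 4), (-50, 91.0, 3), (-45, 92.0, 6), (-40, 92.0, 5), (-30, 92.0, 5), (-25, 92.0, 4), (-20, 91.0, 6), (-15, 95.0, 3), (-10, 92.0, 5), (-5, 94.0, 5), (0, 92.0, 4), (5, 91.0, 6), (10, 90.0, 5), (15, 91.0, 3), (20, 92.0, 4), (25, 92.0, 4), (30, 92.0, 3), (35, 92.0, 6), (40, 94.0, 5), (45, 92.0, 5), (50, 91.0, 5), (55, 93.0, 5), (60, 92.0, 11), (65, 89.0, 7), (75, 87.0, 3), (80, 90.0, 5), (85, 90.0, 3), (100, 106.0, 4)]
```

```bash
cat > plan.py <<'E'
# plan.py x y z yaw_deg ncalls : from measured pose, last row of each successive call (mm/rad, rows are k/5 of it)
import sys, numpy as np
from scipy.spatial.transform import Rotation as R
from bench import *
o=get_obs(); p=np.array(o["tool_pos"]); r=R.from_euler("xyz",o["ee_rot"])
print("t",round(o["time"],2),"pos",np.round(p*1000,1),"rpy",np.round(o["ee_rot"],4),"j",np.round(o["joint_positions"],2),"w",round(o["width"],4),"ff",round(o["finger_force"],1),"F",np.round(o["wrist_force"],1))
if len(sys.argv)>5:
    T=np.array([float(a) for a in sys.argv[1:4]]); g=R.from_euler("xyz",[np.pi,0,np.radians(float(sys.argv[4]))]); n=int(sys.argv[5])
    D=(r.inv()*g).as_rotvec(); a,b=p,r
    for k in range(1,n+1):
        q=p+(T-p)*k/n; s=r*R.from_rotvec(D*k/n); v=np.r_[b.inv().apply(q-a),(b.inv()*s).as_rotvec()]
        print(" row1",np.round(v/5,4).tolist()," row5",np.round(v,4).tolist()); a,b=q,s
E
python3 plan.py .584 .030 .165 97.05 3
```

```text
t 0.1 pos [ 134.8 -532.7  204.5] rpy [-3.1397e+00 -2.0000e-04  2.4780e-01] j [-1.43  0.09  1.37  0.    1.68 -0.1 ] w 0.0938 ff 0.0 F [0.1 0.  0.1]
 row1 [0.0382, -0.029, 0.0027, -0.0001, -0.0001, -0.0964]  row5 [0.1912, -0.1451, 0.0135, -0.0005, -0.0005, -0.482]
 row1 [0.0473, -0.008, 0.0027, -0.0001, -0.0001, -0.0964]  row5 [0.2366, -0.04, 0.0133, -0.0005, -0.0005, -0.482]
 row1 [0.0456, 0.0149, 0.0026, -0.0001, -0.0001, -0.0964]  row5 [0.2282, 0.0743, 0.0132, -0.0005, -0.0005, -0.482]
```

Call:
carry_out:
  commands:
    - [0.038,-0.029,0.003,0,0,-0.096]
    - [0.076,-0.058,0.005,0,0,-0.193]
    - [0.115,-0.087,0.008,0,0,-0.289]
    - [0.153,-0.116,0.011,0,0,-0.386]
    - [0.191,-0.145,0.0135,0,0,-0.482]
  jaw: 0.7

```text
time: 0.6
tool_pos: [0.2851, -0.3439, 0.1913]
ee_rot: [-3.141, -0.0, 0.733]
wrist_force: [0.3, -1.1, -0.6]
width: 0.0658
finger_force: 0.0
```

Call:
carry_out:
  commands:
    - [0.047,-0.008,0.003,0,0,-0.096]
    - [0.095,-0.016,0.005,0,0,-0.193]
    - [0.142,-0.024,0.008,0,0,-0.289]
    - [0.189,-0.032,0.011,0,0,-0.386]
    - [0.2366,-0.04,0.0133,0,0,-0.482]

```text
time: 1.1
tool_pos: [0.4347, -0.1564, 0.1782]
ee_rot: [-3.141, 0.0, 1.216]
wrist_force: [0.9, -0.4, 0.4]
width: 0.0659
finger_force: 0.0
```

Call:
carry_out:
  commands:
    - [0.046,0.015,0.003,0,0,-0.096]
    - [0.091,0.03,0.005,0,0,-0.193]
    - [0.137,0.0445,0.008,0,0,-0.289]
    - [0.1825,0.0595,0.011,0,0,-0.386]
    - [0.2282,0.0743,0.0132,0,0,-0.482]

```text
time: 1.6
tool_pos: [0.5845, 0.0311, 0.1646]
ee_rot: [-3.14, 0.0, 1.698]
wrist_force: [-0.0, -0.8, 0.4]
width: 0.0659
finger_force: 0.0
```

```bash
python3 plan.py .584 .030 .0605 97.05 1
```

```text
t 1.6 pos [584.5  31.1 164.6] rpy [-3.1404e+00  2.0000e-04  1.6981e+00] j [-0.04  0.18  1.35 -0.    1.61 -0.17] w 0.0659 ff 0.0 F [-0.  -0.8  0.4]
 row1 [-0.0002, -0.0001, 0.0208, -0.0002, 0.0, 0.0008]  row5 [-0.001, -0.0005, 0.1041, -0.0012, 0.0002, 0.0042]
```

Call:
carry_out:
  commands:
    - [-0.001,-0.0005,0.03,0,0,0.004]
    - [-0.001,-0.0005,0.06,0,0,0.004]
    - [-0.001,-0.0005,0.085,0,0,0.004]
    - [-0.001,-0.0005,0.104,0,0,0.004]
    - [-0.001,-0.0005,0.104,0,0,0.004]

```text
time: 2.1
tool_pos: [0.5804, 0.0285, 0.057]
ee_rot: [-3.133, -0.001, 1.69]
wrist_force: [-0.3, 0.9, -0.0]
width: 0.0657
finger_force: 0.0
```

Call:
carry_out:
  commands:
    - [0,0,0,0,0,0]
    - [0,0,0,0,0,0]
    - [0,0,0,0,0,0]
    - [0,0,0,0,0,0]
    - [0,0,0,0,0,0]
  jaw: 0

```text
time: 2.6
tool_pos: [0.584, 0.0282, 0.0623]
ee_rot: [3.14, 0.0, 1.69]
wrist_force: [0.0, 0.5, -0.1]
width: 0.0289
finger_force: 0.0
```

```bash
python3 plan.py .584 .030 .165 97.05 1; python3 plan.py .499 -.352 .150 97.05 2
```

```text
t 2.6 pos [584.   28.2  62.3] rpy [3.1402e+00 3.0000e-04 1.6897e+00] j [-0.05  0.23  1.49 -0.    1.41 -0.17] w 0.0289 ff 0.0 F [ 0.   0.5 -0.1]
 row1 [0.0004, 0.0001, -0.0205, 0.0003, 0.0001, -0.0008]  row5 [0.0018, 0.0004, -0.1027, 0.0014, 0.0003, -0.0041]
t 2.6 pos [584.   28.2  62.3] rpy [3.1402e+00 3.0000e-04 1.6897e+00] j [-0.05  0.23  1.49 -0.    1.41 -0.17] w 0.0289 ff 0.0 F [ 0.   0.5 -0.1]
 row1 [-0.0367, -0.0129, -0.0088, 0.0001, 0.0, -0.0004]  row5 [-0.1837, -0.0647, -0.0439, 0.0007, 0.0002, -0.0021]
 row1 [-0.0367, -0.013, -0.0088, 0.0001, 0.0, -0.0004]  row5 [-0.1836, -0.0651, -0.0439, 0.0007, 0.0002, -0.0021]
```

Call:
carry_out:
  commands:
    - [0,0,0,0,0,0]
    - [0,0,0,0,0,0]
    - [0,0,0,0,0,0]
    - [0,0,0,0,0,0]
    - [0,0,0,0,0,0]

```text
time: 3.1
tool_pos: [0.5843, 0.0283, 0.0619]
ee_rot: [3.14, 0.0, 1.69]
wrist_force: [3.1, 0.3, 1.2]
width: 0.0194
finger_force: 30.0
```

```bash
python3 plan.py .584 .030 .165 97.05 1
```

```text
t 3.1 pos [584.3  28.3  61.9] rpy [3.1398e+00 2.0000e-04 1.6898e+00] j [-0.05  0.23  1.49  0.    1.41 -0.17] w 0.0194 ff 30.0 F [3.1 0.3 1.2]
 row1 [0.0003, 0.0, -0.0206, 0.0004, 0.0, -0.0008]  row5 [0.0017, 0.0001, -0.1031, 0.0018, 0.0002, -0.004]
```

Call:
carry_out:
  commands:
    - [0,0,-0.02,0,0,0]
    - [0,0,-0.045,0,0,0]
    - [0,0,-0.075,0,0,0]
    - [0,0,-0.1,0,0,0]
    - [0,0,-0.113,0,0,0]

```text
time: 3.6
tool_pos: [0.5831, 0.0282, 0.1754]
ee_rot: [-3.141, 0.0, 1.69]
wrist_force: [1.0, 0.3, -4.6]
width: 0.019
finger_force: 30.0
```

```bash
python3 plan.py .499 -.352 .150 92 2
```

```text
t 3.6 pos [583.1  28.2 175.4] rpy [-3.1409e+00  2.0000e-04  1.6897e+00] j [-0.05  0.17  1.34 -0.    1.63 -0.17] w 0.019 ff 30.0 F [ 1.   0.3 -4.6]
 row1 [-0.0368, -0.0129, 0.0026, -0.0001, 0.0, 0.0084]  row5 [-0.1838, -0.0643, 0.0128, -0.0003, 0.0001, 0.042]
 row1 [-0.0373, -0.0113, 0.0026, -0.0001, 0.0, 0.0084]  row5 [-0.1863, -0.0565, 0.0128, -0.0003, 0.0001, 0.042]
```

Call:
carry_out:
  commands:
    - [-0.02,-0.007,0,0,0,0.005]
    - [-0.055,-0.019,0,0,0,0.015]
    - [-0.095,-0.033,0,0,0,0.024]
    - [-0.139,-0.048,0,0,0,0.033]
    - [-0.184,-0.0643,0,0,0,0.042]

```text
time: 4.1
tool_pos: [0.5397, -0.1628, 0.1722]
ee_rot: [-3.137, -0.002, 1.648]
wrist_force: [1.3, -1.0, -5.2]
width: 0.0191
finger_force: 30.0
```

Call:
carry_out:
  commands:
    - [-0.043,-0.013,0,0,0,0.01]
    - [-0.085,-0.026,0,0,0,0.02]
    - [-0.127,-0.039,0.005,0,0,0.03]
    - [-0.165,-0.05,0.013,0,0,0.038]
    - [-0.186,-0.0565,0.026,0,0,0.042]

```text
time: 4.6
tool_pos: [0.4974, -0.3547, 0.1467]
ee_rot: [-3.139, -0.001, 1.602]
wrist_force: [0.5, 0.5, -4.5]
width: 0.0192
finger_force: 30.0
```

```bash
python3 plan.py .499 -.352 .012 92 1
```

```text
t 4.6 pos [ 497.4 -354.7  146.7] rpy [-3.1387e+00 -6.0000e-04  1.6024e+00] j [-0.71  0.24  1.31 -0.    1.59 -0.74] w 0.0192 ff 30.0 F [ 0.5  0.5 -4.5]
 row1 [0.0005, 0.0004, 0.0269, -0.0006, -0.0001, -0.0007]  row5 [0.0026, 0.0021, 0.1346, -0.0029, -0.0006, -0.0033]
```

Call:
carry_out:
  commands:
    - [0.002,0.002,0.03,0,0,0]
    - [0.002,0.002,0.065,0,0,0]
    - [0.002,0.002,0.095,0,0,0]
    - [0.002,0.002,0.115,0,0,0]
    - [0.002,0.002,0.124,0,0,0]

```text
time: 5.1
tool_pos: [0.4983, -0.3474, 0.0192]
ee_rot: [-3.134, -0.007, 1.606]
wrist_force: [0.6, -0.2, -4.6]
width: 0.0187
finger_force: 30.0
```

Call:
carry_out:
  commands:
    - [0,0,0.003,0,0,0]
    - [0,0,0.006,0,0,0]
    - [0,0,0.009,0,0,0]
    - [0,0,0.01,0,0,0]
    - [0,0,0.01,0,0,0]

```text
time: 5.6
tool_pos: [0.5018, -0.3501, 0.0153]
ee_rot: [3.141, 0.001, 1.606]
wrist_force: [-0.3, -0.5, -4.7]
width: 0.0193
finger_force: 30.0
```

Call:
carry_out:
  commands:
    - [0,0,0,0,0,0]
    - [0,0,0,0,0,0]
    - [0,0,0,0,0,0]
    - [0,0,0,0,0,0]
    - [0,0,0,0,0,0]
  jaw: 0.6

```text
time: 6.1
tool_pos: [0.5017, -0.35, 0.0149]
ee_rot: [3.141, 0.001, 1.606]
wrist_force: [0.7, -0.2, 0.5]
width: 0.0548
finger_force: 0.0
```

Call:
carry_out:
  commands:
    - [0,0,-0.03,0,0,0]
    - [0,0,-0.065,0,0,0]
    - [0,0,-0.105,0,0,0]
    - [0,0,-0.145,0,0,0]
    - [0,0,-0.175,0,0,0]

```text
time: 6.6
tool_pos: [0.5019, -0.3502, 0.1929]
ee_rot: [3.139, 0.002, 1.606]
wrist_force: [0.0, -0.3, 0.3]
width: 0.0562
finger_force: 0.0
```

```bash
python3 plan.py .466 .308 .185 183.4 4
```

```text
t 6.6 pos [ 501.9 -350.2  192.9] rpy [3.1389e+00 2.5000e-03 1.6058e+00] j [-0.7   0.23  1.24 -0.    1.67 -0.74] w 0.0562 ff 0.0 F [ 0.  -0.3  0.3]
 row1 [0.033, -0.0006, 0.0003, 0.0, 0.0002, -0.0798]  row5 [0.1648, -0.0032, 0.0015, 0.0, 0.001, -0.3988]
 row1 [0.0306, 0.0122, 0.0003, 0.0, 0.0002, -0.0798]  row5 [0.1531, 0.061, 0.0017, 0.0, 0.001, -0.3988]
 row1 [0.0235, 0.0231, 0.0004, 0.0, 0.0002, -0.0798]  row5 [0.1174, 0.1157, 0.0018, 0.0, 0.001, -0.3988]
 row1 [0.0127, 0.0304, 0.0004, 0.0, 0.0002, -0.0798]  row5 [0.0633, 0.1522, 0.0019, 0.0, 0.001, -0.3988]
```

Call:
carry_out:
  commands:
    - [0.033,-0.001,0,0,0,-0.08]
    - [0.066,-0.001,0,0,0,-0.16]
    - [0.099,-0.002,0.001,0,0,-0.239]
    - [0.132,-0.0025,0.001,0,0,-0.319]
    - [0.165,-0.003,0.0015,0,0,-0.399]
  jaw: 0.75

```text
time: 7.1
tool_pos: [0.4924, -0.1838, 0.1881]
ee_rot: [3.141, 0.0, 2.008]
wrist_force: [1.0, 0.6, -0.4]
width: 0.0707
finger_force: 0.0
```

Call:
carry_out:
  commands:
    - [0.031,0.012,0,0,0,-0.08]
    - [0.061,0.024,0,0,0,-0.16]
    - [0.092,0.037,0.001,0,0,-0.239]
    - [0.122,0.049,0.001,0,0,-0.319]
    - [0.153,0.061,0.0017,0,0,-0.399]

```text
time: 7.6
tool_pos: [0.4835, -0.0193, 0.1865]
ee_rot: [3.141, 0.001, 2.407]
wrist_force: [0.0, 0.4, 0.3]
width: 0.0703
finger_force: 0.0
```

Call:
carry_out:
  commands:
    - [0.0235,0.023,0,0,0,-0.08]
    - [0.047,0.046,0,0,0,-0.16]
    - [0.07,0.069,0.001,0,0,-0.239]
    - [0.094,0.093,0.001,0,0,-0.319]
    - [0.1174,0.1157,0.002,0,0,-0.399]

```text
time: 8.1
tool_pos: [0.4745, 0.1455, 0.1846]
ee_rot: [3.141, 0.001, 2.806]
wrist_force: [1.0, -0.7, -0.4]
width: 0.0707
finger_force: 0.0
```

Call:
carry_out:
  commands:
    - [0.015,0.036,0,0,0,-0.08]
    - [0.029,0.07,0,0,0,-0.16]
    - [0.043,0.103,0.001,0,0,-0.239]
    - [0.055,0.132,0.001,0,0,-0.319]
    - [0.0633,0.1522,0.002,0,0,-0.399]

```text
time: 8.6
tool_pos: [0.465, 0.3107, 0.1823]
ee_rot: [3.141, 0.0, -3.076]
wrist_force: [0.7, -0.6, 0.5]
width: 0.0706
finger_force: 0.0
```

```bash
python3 - <<'E'
from bench import *
from h import *
for n in("top","side"):
    s=snapshot(n); np.savez(f"{n}1.npz",**s); cv2.imwrite(f"pics/{n}1.png",s["img"][...,::-1])
    if n=="side":
        P=show("newS",350,418,292,315,.05,.08,s); axis(P,.06,.07)
E
python3 plan.py .466 .308 .036 183.4 1
```

```text
newS 550 [464.7 307.2] [ 42.5 150.7] 2.78 mean [465.7 310.5  62.7] z90 [56.1 63.9 68.1]
   axis deg 3.8 ends [392.1 305.6] [538.2 315.3] mid [465.2 310.5] len 146.5
t 8.7 pos [464.8 310.9 181.8] rpy [ 3.1412e+00 -7.0000e-04 -3.0774e+00] j [ 0.49  0.11  1.39  0.    1.64 -1.15] w 0.0705 ff 0.0 F [-0.7 -0.6  0.5]
 row1 [-0.0002, -0.0006, 0.0292, 0.0001, -0.0001, 0.001]  row5 [-0.0011, -0.003, 0.1458, 0.0004, -0.0007, 0.0049]
```

View pics/side1.png

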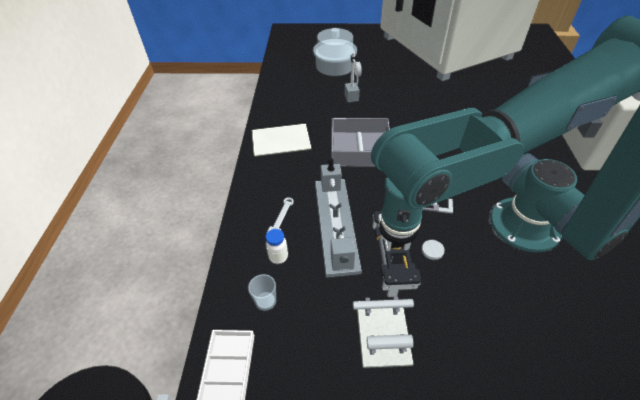

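The rejected rod lies in the crate near (360,140). The saddles are empty, and the rack rods and jar are untouched.

Call:
carry_out:
  commands:
    - [0,-0.002,0.035,0,0,0.002]
    - [0,-0.002,0.075,0,0,0.002]
    - [0,-0.002,0.11,0,0,0.002]
    - [0,-0.002,0.133,0,0,0.002]
    - [0,-0.002,0.143,0,0,0.002]

```text
time: 9.2
tool_pos: [0.464, 0.3046, 0.0363]
ee_rot: [-3.139, -0.005, -3.085]
wrist_force: [0.3, -0.6, -0.4]
width: 0.0706
finger_force: 0.0
```

Call:
carry_out:
  commands:
    - [0,0,0.002,0,0,0]
    - [0,0,0.002,0,0,0]
    - [0,0,0.002,0,0,0]
    - [0,0,0.002,0,0,0]
    - [0,0,0.002,0,0,0]
  jaw: 0

```text
time: 9.7
tool_pos: [0.4663, 0.307, 0.0384]
ee_rot: [3.141, 0.002, -3.083]
wrist_force: [0.5, 0.5, -0.8]
width: 0.034
finger_force: 0.0
```

Call:
carry_out:
  commands:
    - [0,0,0,0,0,0]
    - [0,0,0,0,0,0]
    - [0,0,0,0,0,0]
    - [0,0,0,0,0,0]
    - [0,0,0,0,0,0]

```text
time: 10.2
tool_pos: [0.4658, 0.3071, 0.0376]
ee_rot: [3.141, 0.001, -3.083]
wrist_force: [0.5, 1.6, 1.4]
width: 0.0192
finger_force: 30.0
```

```bash
python3 plan.py .466 .308 .18 183.4 1
python3 - <<'E'
from h import *
r=np.radians(7.05); ex=np.array([np.cos(r),np.sin(r)]); ey=np.array([-np.sin(r),np.cos(r)]); o=np.array([582.5,40.5])
for nm in("top1","side1"):
    W=cloud(load(nm+".npz")).reshape(-1,3)*1000; W=W[np.isfinite(W[:,0])]; X=(W[:,:2]-o)@ex; Y=(W[:,:2]-o)@ey
    for b0,b1 in((-56,-34),(34,56)):
        k=(abs(X)<22)&(Y>b0)&(Y<b1)&(W[:,2]>60)&(W[:,2]<90); print(nm,b0,k.sum(),"x",np.round([X[k].min(),X[k].mean(),X[k].max()],1) if k.sum() else "","y",np.round(np.percentile(Y[k],[2,50,98]),1) if k.sum() else "")
    for lab,lo,hi in(("headcone",55,98),("tail",-135,-100)):
        print(lab,[(b,int(k.sum()),round(float(np.percentile(W[k,2],90)))) for b in range(lo,hi,3) if (k:=(abs(X)<9)&(abs(Y-b)<1.5)&(W[:,2]>60)).sum()>1])
    k=(abs(X)<40)&(Y>90)&(Y<155)&(W[:,2]>99); print("head block",np.round([np.percentile(X[k],[2,98]),np.percentile(Y[k],[2,98])],1) if k.sum() else "")
    k=(abs(X)<40)&(Y<-140)&(Y>-210)&(W[:,2]>99)&(W[:,2]<112); print("tail block",np.round([np.percentile(X[k],[2,98]),np.percentile(Y[k],[2,98])],1) if k.sum() else "")
    k=(abs(X)<40)&(Y<-140)&(Y>-210)&(W[:,2]>143); print("post",np.round([X[k].mean(),Y[k].mean()],1) if k.sum() else "")
E
```

```text
t 10.2 pos [465.8 307.1  37.6] rpy [ 3.1408e+00  6.0000e-04 -3.0833e+00] j [ 0.48  0.2   1.59  0.    1.36 -1.15] w 0.0192 ff 30.0 F [0.5 1.6 1.4]
 row1 [-0.0001, 0.0002, -0.0285, 0.0002, 0.0001, -0.0002]  row5 [-0.0004, 0.001, -0.1424, 0.0008, 0.0006, -0.001]
top1 -56 48 x [-17.6   0.5  17.5] y [-50.4 -45.9 -40.9]
top1 34 46 x [-17.4   0.9  17.9] y [39.5 43.9 48.9]
headcone [(70, 2, 84), (73, 4, 84), (76, 4, 87), (79, 6, 88), (82, 6, 88), (85, 8, 89), (88, 5, 89), (91, 6, 88), (94, 7, 90), (97, 9, 102)]
tail [(-135, 6, 89), (-132, 7, 91), (-129, 7, 88), (-126, 3, 87), (-123, 5, 85), (-120, 2, 82)]
head block [[-29.9  29.3]
 [ 98.7 146. ]]
tail block [[ -29.1   30.2]
 [-196.7 -149. ]]
post [   0.6 -172.8]
side1 -56 53 x [-17.9  -0.5  16.1] y [-50.3 -43.4 -37.9]
side1 34 58 x [-18.2  -0.9  17.3] y [39.9 46.8 51.3]
headcone [(76, 3, 88), (79, 4, 88), (82, 3, 90), (85, 3, 89), (97, 2, 104)]
tail [(-135, 2, 88), (-132, 4, 91), (-129, 7, 87), (-126, 5, 87), (-123, 2, 87), (-120, 2, 86)]
head block [[-30.   29.1]
 [101.2 148.1]]
tail block [[ -29.3   29.8]
 [-195.7 -146.7]]
post [ 1.000e-01 -1.714e+02]
```

Call:
carry_out:
  commands:
    - [0,0.001,-0.02,0,0,0]
    - [0,0.001,-0.05,0,0,0]
    - [0,0.001,-0.085,0,0,0]
    - [0,0.001,-0.12,0,0,0]
    - [0,0.001,-0.142,0,0,0]

```text
time: 10.7
tool_pos: [0.4658, 0.3073, 0.1809]
ee_rot: [-3.141, 0.001, -3.084]
wrist_force: [1.0, 1.1, -3.0]
width: 0.0192
finger_force: 30.0
```

```bash
python3 plan.py .5842 .0286 .165 97.05 3
```

```text
t 10.7 pos [465.8 307.3 180.9] rpy [-3.1411e+00  1.1000e-03 -3.0837e+00] j [ 0.48  0.11  1.39 -0.    1.64 -1.15] w 0.0192 ff 30.0 F [ 1.   1.1 -3. ]
 row1 [-0.0068, -0.019, 0.0011, 0.0, 0.0001, 0.1004]  row5 [-0.034, -0.095, 0.0054, 0.0001, 0.0004, 0.5019]
 row1 [-0.0151, -0.0134, 0.0011, 0.0, 0.0001, 0.1004]  row5 [-0.0755, -0.067, 0.0054, 0.0001, 0.0004, 0.5019]
 row1 [-0.0197, -0.0045, 0.0011, 0.0, 0.0001, 0.1004]  row5 [-0.0984, -0.0224, 0.0053, 0.0001, 0.0004, 0.5019]
```

Call:
carry_out:
  commands:
    - [-0.007,-0.019,0.001,0,0,0.1]
    - [-0.014,-0.038,0.002,0,0,0.2]
    - [-0.02,-0.057,0.003,0,0,0.301]
    - [-0.027,-0.076,0.004,0,0,0.401]
    - [-0.034,-0.095,0.0054,0,0,0.502]

```text
time: 11.2
tool_pos: [0.5044, 0.2133, 0.1721]
ee_rot: [-3.138, -0.002, 2.693]
wrist_force: [0.7, -0.1, -2.5]
width: 0.0195
finger_force: 30.0
```

Call:
carry_out:
  commands:
    - [-0.015,-0.013,0.001,0,0,0.1]
    - [-0.03,-0.027,0.002,0,0,0.2]
    - [-0.045,-0.04,0.003,0,0,0.301]
    - [-0.06,-0.054,0.004,0,0,0.401]
    - [-0.0755,-0.067,0.0054,0,0,0.502]

```text
time: 11.7
tool_pos: [0.5437, 0.1205, 0.1666]
ee_rot: [-3.138, -0.001, 2.191]
wrist_force: [0.6, 0.3, -3.4]
width: 0.019
finger_force: 30.0
```

Call:
carry_out:
  commands:
    - [-0.025,-0.006,0.001,0,0,0.1]
    - [-0.05,-0.0115,0.002,0,0,0.2]
    - [-0.073,-0.017,0.003,0,0,0.301]
    - [-0.09,-0.0205,0.004,0,0,0.401]
    - [-0.0984,-0.0224,0.0053,0,0,0.502]

```text
time: 12.2
tool_pos: [0.5833, 0.0268, 0.161]
ee_rot: [-3.138, 0.001, 1.688]
wrist_force: [0.2, 0.7, -3.6]
width: 0.0188
finger_force: 30.0
```

Call:
carry_out:
  commands:
    - [0,0,0,0,0,0]
    - [0,0,0,0,0,0]
    - [0,0,0,0,0,0]
    - [0,0,0,0,0,0]
    - [0,0,0,0,0,0]

```text
time: 12.7
tool_pos: [0.5837, 0.0295, 0.1633]
ee_rot: [3.141, 0.0, 1.695]
wrist_force: [-0.5, -0.1, -3.7]
width: 0.0191
finger_force: 30.0
```

```bash
python3 plan.py .5842 .0286 .075 97.05 1
python3 - <<'E'
from bench import *
from h import *
r=np.radians(7.05); ex=np.array([np.cos(r),np.sin(r)]); ey=np.array([-np.sin(r),np.cos(r)]); o=np.array([582.5,40.5])
for n in("top","side"):
    s=snapshot(n); W=cloud(s).reshape(-1,3)*1000; W=W[np.isfinite(W[:,0])]; X=(W[:,:2]-o)@ex; Y=(W[:,:2]-o)@ey
    k=(abs(X)<9)&(Y>-130)&(Y<90)&(W[:,2]>165)&(W[:,2]<205)&(abs(Y+12)>42); print(n,k.sum(),"rod y",np.round(np.percentile(Y[k],[1,99]),1),"z95",np.percentile(W[k,2],95))
    for g in(Y<-40,Y>20): print(round(X[k&g].mean(),1),(k&g).sum())
E
```

```text
t 12.7 pos [583.7  29.5 163.3] rpy [3.1415e+00 1.0000e-04 1.6952e+00] j [-0.05  0.18  1.36 -0.    1.61 -0.17] w 0.0191 ff 30.0 F [-0.5 -0.1 -3.7]
 row1 [-0.0002, 0.0001, 0.0177, 0.0, 0.0, 0.0003]  row5 [-0.0009, 0.0004, 0.0883, 0.0001, 0.0001, 0.0014]
top 26 rod y [30.9 50.5] z95 192.28941511881902
nan 0
-5.2 26
side 105 rod y [-69.3  65.4] z95 193.82818655454872
-4.7 13
-0.1 92<stdin>:7: RuntimeWarning: Mean of empty slice.
  ret = ret.dtype.type(ret / rcount)
```

Call:
carry_out:
  commands:
    - [-0.003,0.0003,0.025,0,0,0.001]
    - [-0.003,0.0003,0.05,0,0,0.001]
    - [-0.003,0.0003,0.07,0,0,0.001]
    - [-0.003,0.0003,0.082,0,0,0.001]
    - [-0.003,0.0003,0.088,0,0,0.001]

```text
time: 13.3
tool_pos: [0.5838, 0.0261, 0.0738]
ee_rot: [-3.14, -0.0, 1.693]
wrist_force: [0.2, 0.3, -2.6]
width: 0.0192
finger_force: 30.0
```

Call:
carry_out:
  commands:
    - [0,0,0.001,0,0,0]
    - [0,0,0.002,0,0,0]
    - [0,0,0.003,0,0,0]
    - [0,0,0.003,0,0,0]
    - [0,0,0.003,0,0,0]

```text
time: 13.8
tool_pos: [0.5849, 0.026, 0.0728]
ee_rot: [3.141, 0.0, 1.693]
wrist_force: [-0.1, 0.3, -2.8]
width: 0.0194
finger_force: 30.0
```

```bash
python3 plan.py .5845 .0256 .063 97.05 1
```

```text
t 13.8 pos [584.9  26.   72.8] rpy [3.1405e+00 3.0000e-04 1.6928e+00] j [-0.05  0.23  1.48 -0.    1.44 -0.17] w 0.0194 ff 30.0 F [-0.1  0.3 -2.8]
 row1 [-0.0001, -0.0001, 0.002, 0.0002, 0.0001, -0.0002]  row5 [-0.0003, -0.0004, 0.0098, 0.0011, 0.0003, -0.0011]
```

Call:
carry_out:
  commands:
    - [0,0,0.003,0,0,0]
    - [0,0,0.006,0,0,0]
    - [0,0,0.008,0,0,0]
    - [0,0,0.009,0,0,0]
    - [0,0,0.009,0,0,0]

```text
time: 14.3
tool_pos: [0.5844, 0.026, 0.0629]
ee_rot: [-3.141, -0.0, 1.693]
wrist_force: [0.2, 0.5, -4.5]
width: 0.0191
finger_force: 30.0
```

Call:
carry_out:
  commands:
    - [0,0,0.0005,0,0,0]
    - [0,0,0.001,0,0,0]
    - [0,0,0.0015,0,0,0]
    - [0,0,0.0015,0,0,0]
    - [0,0,0.0015,0,0,0]

```text
time: 14.8
tool_pos: [0.5847, 0.0259, 0.0622]
ee_rot: [3.141, 0.0, 1.693]
wrist_force: [-0.0, -0.7, -1.5]
width: 0.0192
finger_force: 30.0
```

Call:
carry_out:
  commands:
    - [0,0,0.0005,0,0,0]
    - [0,0,0.001,0,0,0]
    - [0,0,0.001,0,0,0]
    - [0,0,0.001,0,0,0]
    - [0,0,0.001,0,0,0]

```text
time: 15.3
tool_pos: [0.5848, 0.026, 0.0621]
ee_rot: [3.141, 0.0, 1.693]
wrist_force: [-3.7, 0.0, 5.0]
width: 0.0195
finger_force: 30.0
```

Call:
carry_out:
  commands:
    - [0,0,0,0,0,0]
    - [0,0,0,0,0,0]
    - [0,0,0,0,0,0]
    - [0,0,0,0,0,0]
    - [0,0,0,0,0,0]
  jaw: 0.5

```text
time: 15.8
tool_pos: [0.5846, 0.026, 0.0604]
ee_rot: [-3.141, 0.0, 1.693]
wrist_force: [1.1, -0.6, 0.1]
width: 0.0468
finger_force: 0.0
```

Call:
carry_out:
  commands:
    - [0,0,-0.02,0,0,0]
    - [0,0,-0.045,0,0,0]
    - [0,0,-0.075,0,0,0]
    - [0,0,-0.105,0,0,0]
    - [0,0,-0.13,0,0,0]

```text
time: 16.3
tool_pos: [0.5849, 0.026, 0.1925]
ee_rot: [3.14, 0.0, 1.693]
wrist_force: [0.3, 0.2, 0.1]
width: 0.0473
finger_force: 0.0
```

```bash
python3 - <<'E'
from bench import *
from h import *
r=np.radians(7.05); ex=np.array([np.cos(r),np.sin(r)]); ey=np.array([-np.sin(r),np.cos(r)]); o=np.array([582.5,40.5])
for n in("top","side"):
    s=snapshot(n); cv2.imwrite(f"pics/{n}2.png",s["img"][...,::-1]); W=cloud(s).reshape(-1,3)*1000; W=W[np.isfinite(W[:,0])]; X=(W[:,:2]-o)@ex; Y=(W[:,:2]-o)@ey
    print(n,[(b,int(k.sum()),round(float(np.percentile(W[k,2],90)))) for b in list(range(-126,-40,4))+list(range(40,98,4)) if (k:=(abs(X)<8)&(abs(Y-b)<2)&(W[:,2]>60)).sum()>1])
    k=(abs(X)<40)&(Y<-140)&(Y>-210)&(W[:,2]>143)&(W[:,2]<150); print("post",k.sum(),np.round([X[k].mean(),Y[k].mean()],1) if k.sum() else "")
r=np.radians(7.05);print("post world",np.round(o+.3*ex-172*ey,1))
E
python3 plan.py .6039 -.1302 .19 7.05 3
```

```text
top [(-126, 6, 86), (-74, 19, 579), (-70, 27, 586), (-66, 26, 587), (-62, 29, 587), (-58, 35, 586), (-54, 25, 584), (-50, 28, 583), (-46, 29, 584), (-42, 31, 584), (40, 37, 586), (44, 30, 581), (48, 10, 561), (52, 9, 90), (96, 5, 97)]
post 24 [   0.8 -172.8]
side [(-126, 6, 86), (-122, 2, 84), (-118, 2, 84), (-86, 4, 92), (-82, 4, 92), (-78, 5, 93), (-74, 6, 93), (-70, 8, 592), (-66, 14, 591), (-62, 12, 592), (-58, 19, 592), (-54, 18, 592), (-50, 12, 588), (-46, 14, 589), (-42, 4, 589), (40, 32, 592), (44, 96, 588), (48, 191, 577), (52, 22, 568), (56, 11, 90), (60, 16, 90), (76, 3, 87), (80, 5, 89), (84, 6, 92)]
post 5 [  -0.8 -174.2]
post world [ 603.9 -130.2]
t 16.4 pos [586.9  25.9 195.5] rpy [3.1325e+00 1.6000e-03 1.6928e+00] j [-0.05  0.17  1.3  -0.    1.66 -0.17] w 0.0469 ff 0.0 F [ 1.   0.  -0.1]
 row1 [-0.0105, -0.0001, 0.0004, 0.0006, -0.0004, 0.1047]  row5 [-0.0523, -0.0007, 0.0019, 0.0028, -0.0019, 0.5233]
 row1 [-0.0091, 0.0051, 0.0004, 0.0006, -0.0004, 0.1047]  row5 [-0.0457, 0.0255, 0.002, 0.0028, -0.0019, 0.5233]
 row1 [-0.0054, 0.009, 0.0004, 0.0006, -0.0004, 0.1047]  row5 [-0.0268, 0.0449, 0.0019, 0.0028, -0.0019, 0.5233]
```

View pics/side2.png

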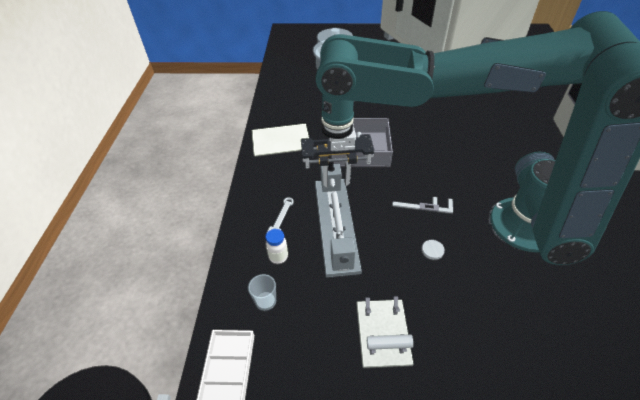

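The side view shows the new rod in the saddles (335,215), with the rack's slim seat empty and the thick rod still in place. Next comes the tailstock post.

Call:
carry_out:
  commands:
    - [-0.01,0,0,0,0,0.105]
    - [-0.021,0,0,0,0,0.209]
    - [-0.031,0,0,0,0,0.314]
    - [-0.042,-0.001,0,0,0,0.419]
    - [-0.052,-0.001,0,0,0,0.523]

```text
time: 16.9
tool_pos: [0.5891, -0.0261, 0.1883]
ee_rot: [-3.139, 0.001, 1.165]
wrist_force: [-0.8, 0.3, 0.6]
width: 0.047
finger_force: 0.0
```

Call:
carry_out:
  commands:
    - [-0.009,0.005,0,0,0,0.105]
    - [-0.018,0.01,0,0,0,0.209]
    - [-0.027,0.015,0,0,0,0.314]
    - [-0.036,0.02,0,0,0,0.419]
    - [-0.0457,0.0255,0,0,0,0.523]

```text
time: 17.4
tool_pos: [0.5948, -0.078, 0.1882]
ee_rot: [-3.139, 0.002, 0.643]
wrist_force: [0.2, 0.2, 0.2]
width: 0.0468
finger_force: 0.0
```

Call:
carry_out:
  commands:
    - [-0.005,0.009,0,0,0,0.105]
    - [-0.011,0.018,0,0,0,0.209]
    - [-0.016,0.027,0,0,0,0.314]
    - [-0.022,0.036,0,0,0,0.419]
    - [-0.0268,0.0449,0,0,0,0.523]

```text
time: 17.9
tool_pos: [0.6004, -0.1301, 0.1882]
ee_rot: [-3.14, 0.003, 0.119]
wrist_force: [-0.4, -1.1, -0.5]
width: 0.0469
finger_force: 0.0
```

Call:
carry_out:
  commands:
    - [0,0,0,0,0,0]
    - [0,0,0,0,0,0]
    - [0,0,0,0,0,0]
    - [0,0,0,0,0,0]
    - [0,0,0,0,0,0]

```text
time: 18.4
tool_pos: [0.6012, -0.1293, 0.1907]
ee_rot: [3.142, -0.0, 0.125]
wrist_force: [-0.2, 0.3, -0.0]
width: 0.0471
finger_force: 0.0
```

```bash
python3 plan.py .6040 -.1305 .113 7.05 1
```

```text
t 18.4 pos [ 601.2 -129.3  190.7] rpy [ 3.1415e+00 -1.0000e-04  1.2490e-01] j [-0.3   0.24  1.23 -0.    1.68  1.14] w 0.0471 ff 0.0 F [-0.2  0.3 -0. ]
 row1 [0.0005, 0.0003, 0.0155, 0.0, -0.0, 0.0004]  row5 [0.0026, 0.0015, 0.0777, 0.0001, -0.0001, 0.0019]
```

Call:
carry_out:
  commands:
    - [0.0026,0.0015,0.02,0,0,0.002]
    - [0.0026,0.0015,0.042,0,0,0.002]
    - [0.0026,0.0015,0.058,0,0,0.002]
    - [0.0026,0.0015,0.068,0,0,0.002]
    - [0.0026,0.0015,0.071,0,0,0.002]

```text
time: 18.9
tool_pos: [0.6033, -0.1306, 0.1183]
ee_rot: [-3.141, 0.002, 0.122]
wrist_force: [-0.0, 0.8, 0.2]
width: 0.0471
finger_force: 0.0
```

Call:
carry_out:
  commands:
    - [0,0,0.001,0,0,0]
    - [0,0,0.003,0,0,0]
    - [0,0,0.005,0,0,0]
    - [0,0,0.006,0,0,0]
    - [0,0,0.006,0,0,0]

```text
time: 19.4
tool_pos: [0.604, -0.131, 0.1139]
ee_rot: [3.141, -0.0, 0.122]
wrist_force: [0.3, 0.4, 0.2]
width: 0.0473
finger_force: 0.0
```

Call:
carry_out:
  commands:
    - [0,0,0,0,0,0]
    - [0,0,0,0,0,0]
    - [0,0,0,0,0,0]
    - [0,0,0,0,0,0]
    - [0,0,0,0,0,0]
  jaw: 0

```text
time: 19.9
tool_pos: [0.604, -0.1314, 0.1137]
ee_rot: [3.141, -0.0, 0.122]
wrist_force: [0.5, -0.9, -0.8]
width: 0.0151
finger_force: 30.0
```

```bash
python3 plan.py .5978 -.0810 .114 7.05 2
```

```text
t 19.9 pos [ 604.  -131.4  113.7] rpy [ 3.1407e+00 -2.0000e-04  1.2160e-01] j [-0.31  0.27  1.34 -0.    1.53  1.14] w 0.0151 ff 30.0 F [ 0.5 -0.9 -0.8]
 row1 [-0.0, -0.0051, -0.0, 0.0001, -0.0, -0.0001]  row5 [-0.0, -0.0254, -0.0002, 0.0005, -0.0001, -0.0007]
 row1 [-0.0, -0.0051, -0.0, 0.0001, -0.0, -0.0001]  row5 [-0.0, -0.0254, -0.0001, 0.0005, -0.0001, -0.0007]
```

Call:
carry_out:
  commands:
    - [0,-0.005,0,0,0,0]
    - [0,-0.011,0,0,0,0]
    - [0,-0.017,0,0,0,0]
    - [0,-0.023,0,0,0,0]
    - [0,-0.028,0,0,0,0]

```text
time: 20.4
tool_pos: [0.6004, -0.1031, 0.1137]
ee_rot: [3.141, 0.0, 0.122]
wrist_force: [0.4, -4.8, -0.9]
width: 0.0155
finger_force: 30.0
```

Call:
carry_out:
  commands:
    - [0,-0.002,0,0,0,0]
    - [0,-0.004,0,0,0,0]
    - [0,-0.006,0,0,0,0]
    - [0,-0.008,0,0,0,0]
    - [0,-0.01,0,0,0,0]

```text
time: 20.9
tool_pos: [0.5993, -0.0939, 0.1137]
ee_rot: [3.14, 0.0, 0.121]
wrist_force: [-0.3, -5.6, -0.9]
width: 0.0156
finger_force: 30.0
```

```bash
python3 plan.py .5978 -.0820 .114 7.05 1
```

```text
t 20.9 pos [599.3 -93.9 113.7] rpy [3.1401e+00 2.0000e-04 1.2130e-01] j [-0.25  0.25  1.37 -0.    1.52  1.2 ] w 0.0156 ff 30.0 F [-0.3 -5.6 -0.9]
 row1 [-0.0, -0.0024, -0.0001, 0.0003, 0.0, -0.0003]  row5 [-0.0, -0.012, -0.0003, 0.0015, 0.0002, -0.0017]
```

Call:
carry_out:
  commands:
    - [0,-0.0015,0,0,0,0]
    - [0,-0.003,0,0,0,0]
    - [0,-0.0045,0,0,0,0]
    - [0,-0.006,0,0,0,0]
    - [0,-0.007,0,0,0,0]

```text
time: 21.4
tool_pos: [0.5984, -0.0869, 0.1137]
ee_rot: [3.14, 0.0, 0.121]
wrist_force: [-0.5, -5.2, -1.3]
width: 0.0154
finger_force: 30.0
```

Call:
carry_out:
  commands:
    - [0,-0.0006,0,0,0,0]
    - [0,-0.0012,0,0,0,0]
    - [0,-0.0018,0,0,0,0]
    - [0,-0.0024,0,0,0,0]
    - [0,-0.003,0,0,0,0]

```text
time: 21.9
tool_pos: [0.5981, -0.0842, 0.1137]
ee_rot: [3.14, 0.0, 0.121]
wrist_force: [0.4, -6.9, 0.1]
width: 0.0156
finger_force: 30.0
```

Call:
carry_out:
  commands:
    - [0,-0.0004,0,0,0,0]
    - [0,-0.0008,0,0,0,0]
    - [0,-0.0012,0,0,0,0]
    - [0,-0.0016,0,0,0,0]
    - [0,-0.002,0,0,0,0]

```text
time: 22.4
tool_pos: [0.5979, -0.083, 0.1137]
ee_rot: [3.138, 0.0, 0.121]
wrist_force: [1.2, -7.6, -1.1]
width: 0.0152
finger_force: 30.0
```

Call:
carry_out:
  commands:
    - [0,-0.0004,0,0,0,0]
    - [0,-0.0008,0,0,0,0]
    - [0,-0.0012,0,0,0,0]
    - [0,-0.0016,0,0,0,0]
    - [0,-0.002,0,0,0,0]

```text
time: 22.9
tool_pos: [0.5979, -0.0825, 0.1137]
ee_rot: [3.136, 0.0, 0.12]
wrist_force: [0.9, -11.1, -1.6]
width: 0.0152
finger_force: 30.0
```

Call:
carry_out:
  commands:
    - [0,-0.0006,0,0,0,0]
    - [0,-0.0012,0,0,0,0]
    - [0,-0.0018,0,0,0,0]
    - [0,-0.0024,0,0,0,0]
    - [0,-0.003,0,0,0,0]

```text
time: 23.4
tool_pos: [0.5978, -0.082, 0.1137]
ee_rot: [3.132, -0.0, 0.119]
wrist_force: [1.2, -17.2, -2.2]
width: 0.0155
finger_force: 30.0
```

```bash
python3 - <<'E'
from bench import *
from h import *
r=np.radians(7.05); ex=np.array([np.cos(r),np.sin(r)]); ey=np.array([-np.sin(r),np.cos(r)]); o=np.array([582.5,40.5])
print(get_obs()["tool_pos"],get_obs()["wrist_force"],get_obs()["wrist_torque"])
for n in("top","side"):
    s=snapshot(n); cv2.imwrite(f"pics/{n}3.png",s["img"][...,::-1]); W=cloud(s).reshape(-1,3)*1000; W=W[np.isfinite(W[:,0])]; X=(W[:,:2]-o)@ex; Y=(W[:,:2]-o)@ey
    print(n,[(b,int(k.sum()),round(float(np.percentile(W[k,2],90)))) for b in list(range(-100,-60,3))+list(range(55,98,3)) if (k:=(abs(X)<8)&(abs(Y-b)<1.5)&(W[:,2]>60)&(W[:,2]<115)).sum()>1])
E
```

```text
[ 0.59780198 -0.08197002  0.11374702] [  1.20309113 -17.24006394  -2.1546826 ] [-2.66785769 -0.35119609  0.00353134]
top [(55, 6, 91), (58, 7, 91), (61, 7, 91), (64, 6, 92), (67, 5, 93), (70, 5, 91), (73, 6, 91), (76, 4, 89), (79, 6, 88), (82, 7, 90), (85, 5, 88), (88, 6, 89), (91, 7, 90), (94, 6, 89), (97, 9, 101)]
side [(-100, 8, 108), (-97, 17, 106), (-94, 5, 99), (-91, 6, 89), (-88, 3, 87), (-85, 4, 90), (-82, 3, 90), (-79, 4, 90), (-76, 2, 89), (-73, 3, 91), (-70, 5, 93), (-67, 2, 90), (-64, 4, 91), (-61, 6, 91), (55, 7, 93), (58, 5, 93), (61, 5, 90), (64, 5, 94), (67, 7, 92), (70, 4, 91), (73, 8, 91), (76, 5, 91), (79, 3, 89), (82, 6, 90), (85, 2, 90)]
```

Call:
carry_out:
  commands:
    - [0,-0.001,0,0,0,0]
    - [0,-0.002,0,0,0,0]
    - [0,-0.003,0,0,0,0]
    - [0,-0.004,0,0,0,0]
    - [0,-0.004,0,0,0,0]

```text
time: 24.0
tool_pos: [0.5977, -0.0814, 0.1137]
ee_rot: [3.125, -0.001, 0.117]
wrist_force: [3.2, -24.0, -4.3]
width: 0.0156
finger_force: 30.1
```

Call:
carry_out:
  commands:
    - [0,-0.001,0,0,0,0]
    - [0,-0.002,0,0,0,0]
    - [0,-0.003,0,0,0,0]
    - [0,-0.004,0,0,0,0]
    - [0,-0.004,0,0,0,0]

```text
time: 24.5
tool_pos: [0.5977, -0.081, 0.1137]
ee_rot: [3.119, -0.001, 0.115]
wrist_force: [4.6, -30.8, -5.8]
width: 0.0153
finger_force: 30.1
```

```bash
python3 plan.py .5978 -.082 .114 7 1
```

```text
t 24.5 pos [597.7 -81.  113.7] rpy [ 3.1191e+00 -1.1000e-03  1.1490e-01] j [-0.22  0.23  1.39 -0.02  1.51  1.24] w 0.0153 ff 30.1 F [  4.6 -30.8  -5.8]
 row1 [-0.0, 0.0002, -0.0001, 0.0045, -0.0002, -0.0015]  row5 [-0.0, 0.001, -0.0003, 0.0225, -0.001, -0.0073]
```

Call:
carry_out:
  commands:
    - [0,0.003,0,0,0,0]
    - [0,0.006,0,0,0,0]
    - [0,0.009,0,0,0,0]
    - [0,0.012,0,0,0,0]
    - [0,0.013,0,0,0,0]

```text
time: 25.0
tool_pos: [0.5978, -0.0816, 0.1137]
ee_rot: [-3.141, 0.0, 0.121]
wrist_force: [0.3, -4.0, 0.1]
width: 0.0158
finger_force: 30.0
```

```bash
python3 plan.py .5978 -.082 .114 7 1
```

```text
t 25.0 pos [597.8 -81.6 113.7] rpy [-3.1413e+00  3.0000e-04  1.2110e-01] j [-0.23  0.24  1.38  0.    1.52  1.22] w 0.0158 ff 30.0 F [ 0.3 -4.   0.1]
 row1 [-0.0, 0.0001, -0.0001, -0.0001, 0.0001, -0.0002]  row5 [-0.0, 0.0004, -0.0003, -0.0003, 0.0003, -0.0011]
```

Call:
carry_out:
  commands:
    - [0,-0.004,0,0,0,0]
    - [0,-0.008,0,0,0,0]
    - [0,-0.012,0,0,0,0]
    - [0,-0.015,0,0,0,0]
    - [0,-0.016,0,0,0,0]

```text
time: 25.5
tool_pos: [0.5977, -0.0807, 0.1137]
ee_rot: [3.113, -0.001, 0.114]
wrist_force: [6.0, -39.4, -6.8]
width: 0.016
finger_force: 30.1
```

Call:
carry_out:
  commands:
    - [0,0.004,0,0,0,0]
    - [0,0.008,0,0,0,0]
    - [0,0.012,0,0,0,0]
    - [0,0.015,0,0,0,0]
    - [0,0.016,0,0,0,0]

```text
time: 26.0
tool_pos: [0.5977, -0.0814, 0.1136]
ee_rot: [-3.142, 0.0, 0.122]
wrist_force: [0.2, -2.9, 0.7]
width: 0.0153
finger_force: 30.0
```

```bash
python3 plan.py .5978 -.082 .114 7 1
```

```text
t 26.0 pos [597.7 -81.4 113.6] rpy [-3.1415e+00  3.0000e-04  1.2150e-01] j [-0.23  0.24  1.38 -0.    1.52  1.22] w 0.0153 ff 30.0 F [ 0.2 -2.9  0.7]
 row1 [-0.0, 0.0001, -0.0001, -0.0, 0.0001, -0.0001]  row5 [-0.0, 0.0006, -0.0004, -0.0001, 0.0003, -0.0007]
```

Call:
carry_out:
  commands:
    - [0,0,0,0,0,0]
    - [0,0,0,0,0,0]
    - [0,0,0,0,0,0]
    - [0,0,0,0,0,0]
    - [0,0,0,0,0,0]
  jaw: 0.5

```text
time: 26.5
tool_pos: [0.5979, -0.0807, 0.1136]
ee_rot: [-3.141, -0.0, 0.122]
wrist_force: [0.6, 0.4, 0.6]
width: 0.0465
finger_force: 0.0
```

Call:
carry_out:
  commands:
    - [0,0,-0.015,0,0,0]
    - [0,0,-0.04,0,0,0]
    - [0,0,-0.07,0,0,0]
    - [0,0,-0.1,0,0,0]
    - [0,0,-0.12,0,0,0]

```text
time: 27.0
tool_pos: [0.5987, -0.0814, 0.238]
ee_rot: [3.14, -0.005, 0.122]
wrist_force: [-0.4, 1.0, 0.6]
width: 0.0471
finger_force: 0.0
```

Call:
carry_out:
  commands:
    - [-0.03,0.02,0,0,0,0]
    - [-0.07,0.05,0,0,0,0]
    - [-0.11,0.08,0,0,0,0]
    - [-0.15,0.11,0,0,0,0]
    - [-0.18,0.13,0,0,0,0]

```text
time: 27.5
tool_pos: [0.4332, -0.2338, 0.2353]
ee_rot: [3.14, -0.001, 0.12]
wrist_force: [0.6, 0.3, -0.2]
width: 0.0472
finger_force: 0.0
```

Call:
carry_out:
  commands:
    - [-0.02,0.03,0,0,0,0]
    - [-0.04,0.07,0,0,0,0]
    - [-0.06,0.11,0,0,0,0]
    - [-0.07,0.14,0,0,0,0]
    - [-0.07,0.16,0,0,0,0]

```text
time: 28.0
tool_pos: [0.3836, -0.402, 0.2351]
ee_rot: [3.14, -0.001, 0.118]
wrist_force: [0.2, -0.3, -0.4]
width: 0.0472
finger_force: 0.0
```

```bash
cat > chk.py <<'E'
from bench import *
from h import *
import sys
r=np.radians(7.05); ex=np.array([np.cos(r),np.sin(r)]); ey=np.array([-np.sin(r),np.cos(r)]); o=np.array([582.5,40.5])
for n in("top","side"):
    s=snapshot(n); cv2.imwrite(f"pics/{n}{sys.argv[1]}.png",s["img"][...,::-1])
    a=(215,365,135,285) if n=="top" else (0,0,0,0)
    c=s["img"][170:240,250:400] if n=="top" else s["img"][150:280,300:380]
    cv2.imwrite(f"pics/c{n}{sys.argv[1]}.png",cv2.resize(c,None,fx=5 if n=="top" else 4.4,fy=5 if n=="top" else 4.4,interpolation=cv2.INTER_CUBIC)[...,::-1])
    W=cloud(s).reshape(-1,3)*1000; W=W[np.isfinite(W[:,0])]; X=(W[:,:2]-o)@ex; Y=(W[:,:2]-o)@ey
    print(n,[(b,int(k.sum()),round(float(np.percentile(W[k,2],90)))) for b in list(range(-100,-60,3))+list(range(55,98,3)) if (k:=(abs(X)<8)&(abs(Y-b)<1.5)&(W[:,2]>60)&(W[:,2]<115)).sum()>1])
    k=(abs(X)<40)&(Y<-90)&(Y>-200)&(W[:,2]>143)&(W[:,2]<150); print("post",k.sum(),np.round([X[k].mean(),Y[k].mean()],1) if k.sum() else "")
    for lo,hi in((-70,-20),(-20,20),(20,65)):
        k=(abs(X)<4)&(Y>lo)&(Y<hi)&(W[:,2]>80)&(W[:,2]<100); print("crest z",lo,round(float(np.median(W[k,2])),2),k.sum())
E
python3 chk.py 4; python3 plan.py
```

```text
top [(-100, 6, 106), (-97, 9, 104), (-94, 7, 89), (-91, 8, 89), (-88, 6, 90), (-85, 7, 88), (-82, 5, 87), (-79, 5, 88), (-76, 5, 89), (-73, 6, 89), (-70, 7, 91), (-67, 6, 91), (-64, 6, 91), (-61, 6, 91), (55, 6, 91), (58, 7, 91), (61, 6, 92), (64, 7, 90), (67, 5, 89), (70, 6, 92), (73, 6, 91), (76, 4, 91), (79, 6, 89), (82, 6, 90), (85, 6, 91), (88, 7, 88), (91, 6, 88), (94, 7, 90), (97, 7, 94)]
post 28 [   0.2 -122.2]
crest z -70 89.69 49
crest z -20 89.36 43
crest z 20 90.72 47
side [(-100, 8, 103), (-97, 21, 105), (-94, 5, 91), (-91, 2, 88), (-88, 4, 92), (-85, 3, 91), (-82, 7, 91), (-79, 2, 89), (-73, 5, 91), (-70, 3, 91), (-67, 4, 94), (-64, 5, 93), (-61, 3, 92), (55, 4, 93), (58, 5, 91), (61, 5, 92), (64, 7, 92), (67, 2, 92), (70, 6, 92), (73, 6, 92), (76, 7, 91), (82, 6, 90), (85, 4, 90)]
post 17 [   0.6 -121.9]
crest z -70 91.01 33
crest z -20 91.16 29
crest z 20 91.05 35
t 28.1 pos [ 384.4 -401.7  234.2] rpy [ 3.1408e+00 -2.0000e-04  1.1860e-01] j [-0.91  0.1   1.3  -0.    1.74  0.54] w 0.0469 ff 0.0 F [-0.1  0.8 -0.7]
```

View pics/ctop4.png

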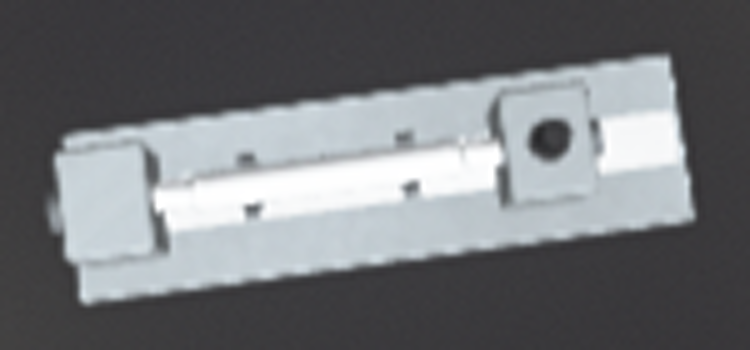

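View pics/top4.png

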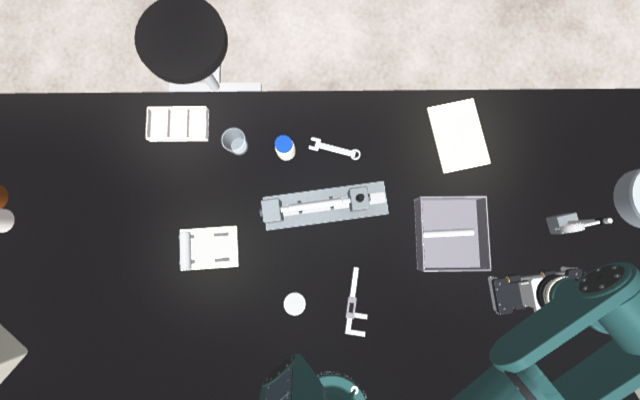

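The pictures show both points in the rod ends, with the post at (360,198). Its measured position and the hard stop agree with the tailstock being home. The rejected rod is in the crate at (448,234), the thick rod is still on the rack, the jar is standing, and the arm is clear. Handing in.

```bash
python3 -c "
from bench import *
print(close_job())"
```

```text
the job is handed in; nothing more can be done
None
```

The job is handed in, with no verdict shown: the rejected rod is in the crate, the new rod is held between both points with the tailstock pushed to a firm stop, the thick rod and jar are untouched, and the gripper is open and clear.

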